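Demould a mortar prism and stand it on the measuring plate

ROBOT

A 7-joint arm with a two-finger parallel gripper is mounted at the origin on the work surface. World frame = base frame: x ahead of the robot, y to its left, z up, the work surface at z = 0. Lengths are in m, angles in rad, forces in N, time in s.
With the tool pointing down it reaches from about 0.425 to 0.925 m from the base axis. Payload 6.8 kg.
Tool frame: the origin (TCP) lies on the front face of the gripper's body, between the roots of the fingers; the fingertips stand 73 mm ahead of it and the grasp point (between the pads) lies 54 mm ahead of it (env.nose_length is the distance from the TCP to the fingertips, in m); z points along the fingers, y is the line along which they close (so a half turn about z gives the same grasp; the last joint's range is limited). The gripper opens to 85 mm and grips with 20 to 120 N. Pads are 22 mm wide; open, the fingers measure 114 mm over their backs; the gripper's body (76 mm by 85 mm) begins 54 mm behind the grasp point. The pads swing forward as they close: fully open they stand 13 mm farther back than shut.
Start: joints at [1.205, 0.477, 0.022, 1.555, -0.011, 1.109, -0.083], TCP at [0.172, -0.653, 0.304] pointing down, gripper open.
Joint ranges: [-2.96, 2.96], [-0.34, 2.1], [-1.41, 1.46], [0.24, 2.44], [-1.37, 4.51], [0.17, 1.92], [-2.96, 2.96]. Speed limits (rad/s): [2.39, 2.39, 3.14, 3.14, 3.14, 3.14, 3.14].

INTERFACE

Orientations are given as a unit quaternion [w, x, y, z].
In Python, from cell import env, kin, camera, calibration, job gives the robot as it stands. The module is installed in compiled form; this text tells all that it offers. Calls block until the motion is done:
- env.reach(position, orientation): joint-space move of the TCP to a pose.
- env.movel(position, velocity=0.15, rot=None, stop_force=None): straight line of the TCP; rot=None keeps the orientation; velocity is the mean speed in m/s. With stop_force (N) it stops when the force on the tool has changed by that much, and returns True; else False.
- env.goto_joints(angles): joint-space move.
- env.grip(opening, f_grip=None): finger opening in m; f_grip is the grip in N (None keeps the last); returns when the fingers have stopped.
- env.dwell(seconds).
- kin.inverse_kinematics(position, orientation): joint angles nearest the present ones, or None.
- env.get_state(): the state.
- camera(name): name is "side" or "top" or "wrist"; returns (picture, depth): 384x512x3 uint8, blue, green, red; 384x512 float32, m along the optical axis (not along the pixel's ray), 0 where there is no reading.
- calibration(name): a dict with "fx", "fy", "cx", "cy" (pixels), "rvec" (rotation vector, rad) and "tvec" (3), from world to camera coordinates, as OpenCV has them. Camera axes: x right, y down, z forward; pixel columns grow to the right and rows downward; lengths in m; the calibration is good to about 2 mm. The wrist camera is an equidistant fisheye: a pixel r from the principal point sees the ray r / f radians off the axis. A picture is of the moment at which its call begins: read the wrist's pose just before it. calibration takes no time and is no camera call; for the wrist camera it gives the pose at the moment of the call.
A pose or a line that the arm cannot do raises env.PlanningError and nothing moves.
- job.job_done(): hands the job in; it is judged then, once.
The state is a dict: "time": time; "qpos": joint angles; "joint_velocities": joint speeds; "joint_torque": joint torques, N m; "tcp_pos": TCP position; "orientation": TCP orientation; "force": force on the tool from outside, world axes, zero at the start; "torque": the same for the moment, N m; "opening": finger opening in m; "gripper_force": force on a finger pad.
Only numpy, scipy, OpenCV 4.12 (cv2) and the standard library are available. Lean on these libraries where they do the work, as an engineer would, in place of code of your own. Each camera call takes 0.05 s, during which the arm holds its last target. There are 200 camera calls.

TASK

Lift the cast prism with the brass stud in its end straight out of the open steel mould and lay it down across the two wooden bearers, letting go of it there. Then take it again another way and stand it upright, stud end up, in the middle of the steel plate between the two standing prisms. Set it down gently, never dropping it, and leave the other prisms and the black disc undisturbed.

Things in the scene. Friction and masses are not known exactly. Their poses are not given: they have to be found in the camera images.
- prism: The specimen to move: grey concrete prism 160 x 40 x 40 mm, about 0.56 kg, with a brass stud (12 mm diameter, 14 mm long) sticking out of the middle of one end face. Origin at the centre of the concrete block; x runs along the length towards the stud end, z is up while it lies in the mould.
- plain_prism: Same block 160 x 40 x 40 mm without a stud, lying in the mould's other cavity; to be left there. Origin at its centre, x along its length.
- mould: Fixed open steel mould 214 (x) x 146 (y) mm; origin centre of underside. Two cavities along x, centred at y = +-37.5 mm, 182 x 43 mm, floor z = 10, wall tops z = 34 mm; a prism in it tops out at z = 50 mm, with a clear 35 mm gap between the two prisms. Clamp screws with wings (10 x 34 mm) rise to z = 69 mm at x = +-99 mm, y = 0. Either cavity may hold the studded prism.
- bearers: Fixed pair of wooden rails on a thin base 90 (x) x 100 (y) mm; origin at the centre of its underside. The rails run along y (100 mm long, 12 mm wide), centred at x = +25 and -25 mm, tops at z = 25 mm. A prism laid across them lies along x, its centre at z = 45 mm.
- plate: Fixed flat steel plate 100 x 100 x 12 mm; origin at the centre of its underside, top at z = 12 mm. The two standing prisms stand about 95 mm from its centre along +y and -y; its +x and -x sides are free.
- stander_a: Concrete prism standing on end on the table, 40 x 40 x 160 mm high, loose, on the plate's +y side; origin at the centre of its underside.
- stander_b: Concrete prism standing on end on the table, 40 x 40 x 160 mm high, loose, on the plate's -y side; origin at the centre of its underside.
- disc: Black cast disc 64 mm in diameter, 45 mm high, loose on the table; origin at the centre of its underside.
There are look-alikes about, which are no part of the job. What is shaped like the prism but purple or red is not meant.

How it is judged:
On the way, in this order (a step that is already met when the one before it is completed fails the run):
1. the studded prism is lifted clear of the mould, still about level (height (world z) of prism above 0.075 m and angle between prism's own x axis and vertical between 1.2 and 1.94 rad and contact force between prism and mould below 0.1 N and contact force between prism and the fingers above 1 N), for 0.1 s.
2. it lies across both bearers, let go and at rest (angle between prism's own x axis and vertical between 1.5 and 1.64 rad and z of prism in the frame of bearers between 0.04 and 0.05 m and horizontal distance between prism and bearers below 0.03 m and angle between the x axis of prism and the x axis of bearers, either way round below 0.35 rad and contact force between prism and the fingers below 0.3 N and linear speed of prism below 0.02 m/s), for 0.3 s.
At the end, for the whole second after the job is handed in: The prism stands upright on the plate (long axis within 0.06 rad of vertical, stud end up, resting on the plate's top), its axis within 20 mm of the plate's centre, released and at rest; the plain prism, both standing prisms and the disc are within 20 mm of where they started (angle between prism's own x axis and vertical below 0.06 rad and horizontal distance between prism and plate below 0.02 m and height (world z) of prism between 0.088 and 0.096 m and linear speed of prism below 0.02 m/s and angular speed of prism below 0.1 rad/s and distance of each of plain_prism, stander_a, stander_b, disc from where it was at the start of the episode below 0.02 m); the robot touches nothing.
It fails at once if another prism or the disc is moved by more than 20 mm (distance of any of plain_prism, stander_a, stander_b, disc from where it was at the start of the episode above 0.02 m).
It fails at once if another prism or the disc is tipped by more than 0.3 rad (angle between any of plain_prism, stander_a, stander_b, disc's own z axis and vertical above 0.3 rad).
It fails at once if the prism is dropped or banged on the plate or the bearers (over 80 N) (contact force between prism and plate above 80 N or contact force between prism and bearers above 80 N).
It also fails if it takes over 72 s, if anything falls off the work surface, if the arm or the gripper's body presses on something with over 40 N, if the wrist force passes 120 N, or if a joint passes its speed limit or range.

## Working session

There is one attempt and no reset: what is moved stays moved. The work goes in short steps, each a Python script; the robot and the scene stay as the last script left them, time stands still between calls to the robot, and variables do not carry over. Pictures are saved under pics/ and viewed, at most 10 in all, crops included, and the job is handed in when it is done.

```bash
mkdir -p pics
cat > h.py <<'E'
import numpy as np, cv2
from scipy.spatial.transform import Rotation as R
from cell import env, kin, camera, calibration, job
def cloud(name):
    """world point of each pixel (pinhole cameras) and the picture"""
    im,d=camera(name); c=calibration(name)
    v,u=np.mgrid[:384,:512]
    P=np.stack([(u-c["cx"])/c["fx"]*d,(v-c["cy"])/c["fy"]*d,d],-1)
    Rm=cv2.Rodrigues(np.array(c["rvec"],float))[0]
    W=(P-np.array(c["tvec"]).ravel())@Rm
    W[d==0]=np.nan
    return im,W
E
python3 - <<'E'
from h import *
for n in("top","side"):
    im,W=cloud(n); np.save(n+".npy",W); cv2.imwrite(f"pics/{n}0.png",im); cv2.imwrite(f"{n}.png",im)
    c=calibration(n); print(n,c)
print(env.get_state()["orientation"],env.nose_length)
t=cv2.imread("top.png"); s=cv2.imread("side.png")
cv2.imwrite("pics/both.png",cv2.resize(np.vstack([t,s]),(400*2,600*2))[:1,:1])
E
```

```text
top {'fx': 445.7589012414557, 'fy': 445.7589012414557, 'cx': 247.58722434768475, 'cy': 188.42547599455315, 'rvec': array([ 2.18635953, -2.18238731,  0.0491262 ]), 'tvec': array([0.10741813, 0.49119488, 1.63739107])}
side {'fx': 493.39888746266115, 'fy': 493.39888746266115, 'cx': 254.75370355705257, 'cy': 187.45561442408857, 'rvec': array([ 0.98838282, -2.49704027,  1.01349815]), 'tvec': array([0.44103459, 0.23095333, 1.78118404])}
[-8.08837063e-04  9.91701955e-01  1.28555615e-01 -1.76910358e-04] 0.0726
```

View pics/top0.png

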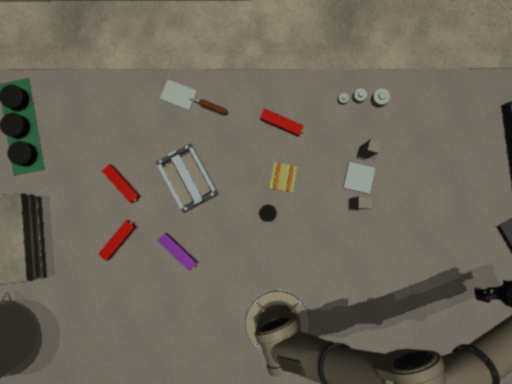

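View pics/side0.png

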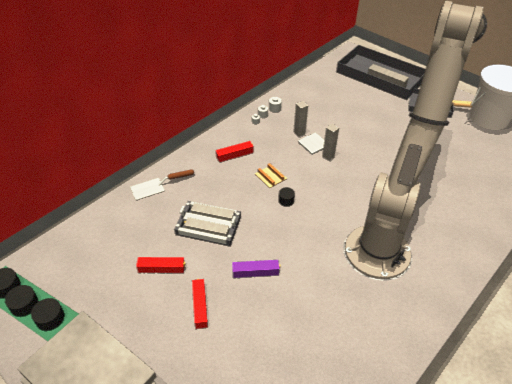

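The top view shows the mould at (187,178), bearers at (284,177), plate at (360,178), standers at (370,148) and (360,203), and the disc at (268,213). Possible look-alikes for the prism are the red blocks at (282,122), (121,183) and (117,240), the purple block at (178,251), and the plain prism in the mould. I want the grey studded one in the mould, so I'll take a close crop to tell which cavity it is in.

Run:
```python
from h import *
t=cv2.imread("top.png"); s=cv2.imread("side.png")
a=cv2.resize(t[138:218,147:227],(400,400),interpolation=cv2.INTER_CUBIC)
b=cv2.resize(s[188:258,168:248],(400,350),interpolation=cv2.INTER_CUBIC)
c=cv2.resize(t[128:228,255:395],(280,200),interpolation=cv2.INTER_CUBIC)
o=np.zeros((600,800,3),np.uint8);o[:400,:400]=a;o[:350,400:]=b;o[400:,:280]=c
cv2.imwrite("pics/crop1.png",o)
W=np.load("top.npy");
S=np.load("side.npy")
def rect(W,box,z0,z1,n):
    u0,u1,v0,v1=box; P=W[v0:v1,u0:u1].reshape(-1,3); P=P[(P[:,2]>z0)&(P[:,2]<z1)]
    r=cv2.minAreaRect((P[:,:2]*1000).astype(np.float32)); print(n,len(P),np.round(r[0],1),np.round(r[1],1),round(r[2],1),"med z",np.median(P[:,2]).round(4))
rect(W,(147,227,138,218),.012,.09,"mould all")
rect(W,(147,227,138,218),.042,.056,"prisms")
rect(W,(262,306,155,200),.018,.035,"rails")
rect(W,(340,380,158,195),.006,.02,"plate")
rect(W,(350,395,130,165),.15,.17,"stA")
rect(W,(340,380,190,215),.15,.17,"stB")
rect(W,(255,282,200,226),.035,.06,"disc")
rect(S,(168,248,188,258),.042,.056,"prisms side")
```

```text
mould all 2273 [514.7 363.9] [216.  212.2] 28.7 med z 0.0394
prisms 912 [527.5 336.5] [205.5 136.6] 28.7 med z 0.05
rails 167 [535.4 -22.4] [61.8 99.4] 79.6 med z 0.0253
plate 735 [ 538.9 -307.1] [141.2 136. ] 87.2 med z 0.012
stA 149 [ 628.9 -321.9] [41.2 41.3] 72.9 med z 0.1595
stB 149 [ 439.  -286.5] [37.4 39.9] 0.4 med z 0.1602
disc 238 [400.1  35.4] [58.1 61.9] 0.3 med z 0.0452
prisms side 811 [493.2 393.6] [210.5 260.5] 30.1 med z 0.0495
```

View pics/crop1.png

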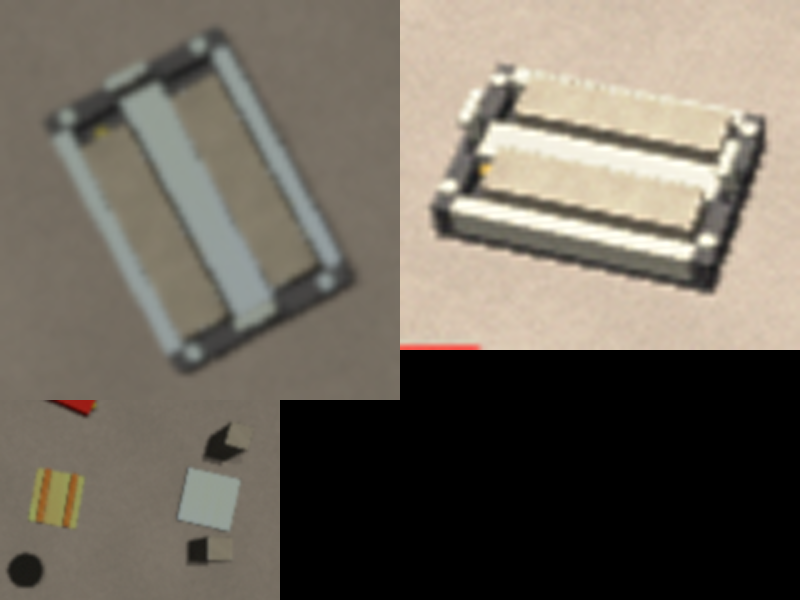

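The crop shows the brass stud at crop (100,133), which is top pixel (167,165). So the studded prism is the left one (+y cavity side in the image), and its stud points to the upper left. Next I'll fit the poses precisely and check which grasp tilts the arm can reach.

```bash
cat >> h.py <<'E'
def fit(W,uv,z0,z1,extra=None):
    """minAreaRect (mm) of the connected patch at pixel uv with heights z0..z1; returns centre(m), long-axis heading(deg), dims"""
    m=((W[...,2]>z0)&(W[...,2]<z1))
    if extra is not None: m&=extra
    _,L=cv2.connectedComponents(m.astype(np.uint8),connectivity=4)
    k=L[uv[1],uv[0]]; assert k>0,uv
    P=W[L==k]; r=cv2.minAreaRect((P[:,:2]*1000).astype(np.float32))
    (w,h),a=r[1],r[2]
    if h>w: a+=90
    return np.array(r[0])/1000,a,(w,h),np.median(P[:,2]),P
def quat(t,c):
    """tool z along t, closing axis y along c -> [w,x,y,z]"""
    t=np.array(t,float);t/=np.linalg.norm(t);c=np.array(c,float);c-=t*(c@t);c/=np.linalg.norm(c)
    q=R.from_matrix(np.column_stack([np.cross(c,t),c,t])).as_quat(); return q[[3,0,1,2]]
def tool(s_deg,a,flip=1,up=False):
    """(t,q): stud heading s_deg, lean a (rad); up=True: prism stood upright, tool heading s"""
    s=np.array([np.cos(np.radians(s_deg)),np.sin(np.radians(s_deg)),0]); z=np.array([0,0,1.])
    c=flip*np.cross(z,s)
    t=(-z*np.sin(a)+s*np.cos(a)) if up else (-s*np.sin(a)-z*np.cos(a))
    return t,quat(t,c)
E
python3 - <<'E'
from h import *
W=np.load("top.npy"); t=cv2.imread("top.png")
def show(n,f): print(n,f[0].round(4),round(f[1],1),np.round(f[2],1),round(float(f[3]),4),len(f[4]),"mean",f[4][:,:2].mean(0).round(4))
show("prism",fit(W,(177,186),.043,.06)); show("plain",fit(W,(198,177),.043,.06))
show("plate",fit(W,(359,178),.007,.018))
for n,uv in(("railL",(277,177)),("railR",(291,177))): show(n,fit(W,uv,.018,.035))
# feasibility
gp=.054
PL=np.array([.539,-.307]); BE=np.array([.535,-.022]); PR=None
for flip in(1,-1):
  for s in(79.6,-100.4):
    for a in(0,15,30,45):
      r=[]
      for up,c in((False,[*BE,.045]),(False,[*BE,.16]),(True,[*PL,.094]),(True,[*PL,.14]),(True,[*PL,.2])):
        tt,q=tool(s,np.radians(a),flip,up); j=kin.inverse_kinematics(np.array(c)-gp*tt,q)
        r.append(None if j is None else np.round(j,2).tolist())
      print(flip,s,a,[x is not None for x in r], r[0],r[3])
E
```

```text
prism [0.5051 0.3658] 28.2 [161.6  44.3] 0.0505 462 mean [0.5046 0.3638]
plain [0.5413 0.2988] 28.7 [159.4  40.4] 0.0504 464 mean [0.5415 0.2986]
plate [ 0.5336 -0.3063] 78.4 [113.3 105.6] 0.0124 615 mean [ 0.5321 -0.3037]
railL [0.54   0.0021] 169.6 [11.8 99.1] 0.0256 85 mean [0.5399 0.002 ]
railR [ 0.53   -0.0469] 169.8 [11.9 97.7] 0.0246 82 mean [ 0.5293 -0.0468]
1 79.6 0 [True, True, True, True, True] [0.78, 0.91, -1.19, 1.98, 1.03, 1.04, 2.04] [0.96, 1.14, -0.23, 1.35, -0.91, 1.83, -2.22]
1 79.6 15 [True, True, True, True, True] [0.62, 0.96, -1.19, 1.94, 1.15, 1.31, 1.86] [0.67, 1.03, 0.23, 1.43, -1.04, 1.85, -2.05]
1 79.6 30 [True, True, True, True, True] [0.48, 1.06, -1.2, 1.89, 1.24, 1.61, 1.74] [0.61, 0.9, 0.27, 1.5, -0.94, 1.66, -2.08]
1 79.6 45 [True, True, True, True, True] [0.26, 1.04, -0.99, 1.83, 1.2, 1.73, 1.69] [0.57, 0.77, 0.23, 1.57, -0.79, 1.43, -2.17]
1 -100.4 0 [True, True, True, True, True] [0.3, 0.59, -0.48, 2.01, 0.44, 0.65, -0.64] [-0.14, 0.98, 0.06, 1.86, 1.28, 1.61, -1.27]
1 -100.4 15 [True, True, True, True, True] [0.47, 0.6, -0.5, 2.02, 0.03, 0.54, -0.16
[... 664 characters left out ...]
 0.95, -0.53, 1.45, -0.47, 1.4, 0.69]
-1 79.6 45 [True, True, True, True, True] [-0.16, 0.79, -0.36, 1.86, 0.88, 1.3, -1.26] [1.05, 0.82, -0.52, 1.53, -0.35, 1.25, 0.61]
-1 -100.4 0 [True, True, True, True, True] [0.78, 0.91, -1.19, 1.98, 1.03, 1.04, 2.04] [0.04, 0.98, -0.18, 1.85, 1.38, 1.79, 1.85]
-1 -100.4 15 [True, True, True, True, True] [0.07, 0.55, 0.0, 2.05, -0.5, 0.57, -2.82] [0.36, 0.92, -0.59, 1.87, 1.47, 1.83, 1.93]
-1 -100.4 30 [True, True, True, True, True] [0.27, 0.61, -0.07, 2.04, -0.83, 0.69, -2.41] [-0.84, 1.48, 1.44, 1.97, -0.61, 0.69, -2.72]
-1 -100.4 45 [True, True, True, True, True] [0.37, 0.72, -0.05, 2.01, -1.04, 0.9, -2.12] [0.86, 0.96, -1.19, 1.86, 1.47, 1.75, 2.15]
```

Run:
```python
from h import *
t=cv2.imread("top.png"); W=np.load("top.npy")
m=np.array(t).min(2)>135
try:
    f=fit(W,(359,178),.004,.02,m); print("plate",f[0].round(4),f[1],f[2],f[4][:,:2].mean(0))
except AssertionError: print("thr",t[178,359])
C=np.array([.505,.3645]); _,q=tool(28.5,0,1)
print(kin.inverse_kinematics([*C,.2],q).round(2))
env.reach([*C,.20],q)
env.grip(.064,f_grip=40)
s=env.get_state();print(s["time"],s["qpos"].round(2),s["opening"])
h1=env.movel([*C,.1126],velocity=.08,stop_force=6)
env.grip(.052)
hit=env.movel([*C,.0926],velocity=.02,stop_force=4)
s=env.get_state();print(h1,hit,s["time"],s["tcp_pos"].round(4),s["force"].round(1),s["opening"])
im,_=camera("wrist"); cv2.imwrite("pics/w1.png",im)
```

```text
plate [ 0.5338 -0.3059] 77.82633209228516 (96.2479019165039, 95.230224609375) [ 0.53373303 -0.30579514]
[ 0.05  0.83 -1.19  1.72  0.83  1.19  0.7 ]
4.1833 [ 0.05  0.83 -1.19  1.72  0.83  1.19  0.7 ] 0.06378135767009697
False True 6.2833 [0.505  0.3645 0.1034] [-0.9 -0.8  5.7] 0.051888615274488986
```

View pics/w1.png

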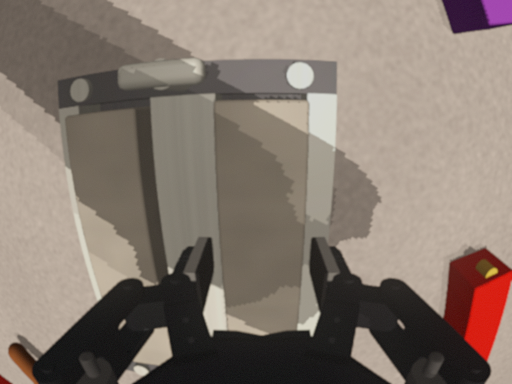

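The wrist view shows the fingers straddling the right-hand, studded prism between pixels (212,250) and (315,250), with the tips touching the wall tops. I'll back off slightly, grip and lift straight up.

Run:
```python
from h import *
C=np.array([.505,.3645])
env.movel([*C,.1062],velocity=.03)
env.grip(.03,f_grip=70)
s=env.get_state();print(s["time"],s["opening"],s["gripper_force"],s["force"].round(1))
env.movel([*C,.14],velocity=.05)
env.movel([*C,.26],velocity=.12)
env.dwell(.2)
s=env.get_state();print(s["time"],s["opening"],s["gripper_force"],s["force"].round(1),s["torque"].round(2))
_,q=tool(-100.4,0,1)
print(kin.inverse_kinematics([.535,-.0224,.22],q).round(2), s["qpos"].round(2))
im,W=cloud("side"); np.save("side2.npy",W); a=cv2.resize(im[100:260,130:290],(600,600)); cv2.imwrite("pics/s2.png",a)
```

```text
6.8583 0.038697630460706366 72.50865340232849 [-1.2 -0.6  2.5]
9.0333 0.03854123864747329 71.51160478591919 [ 0.7  0.6 -5.6] [ 0.01 -0.02  0.04]
[ 0.59  0.48 -0.85  1.93  0.45  0.93 -0.65] [ 0.08  0.77 -1.24  1.67  0.76  1.27  0.74]
```

View pics/s2.png

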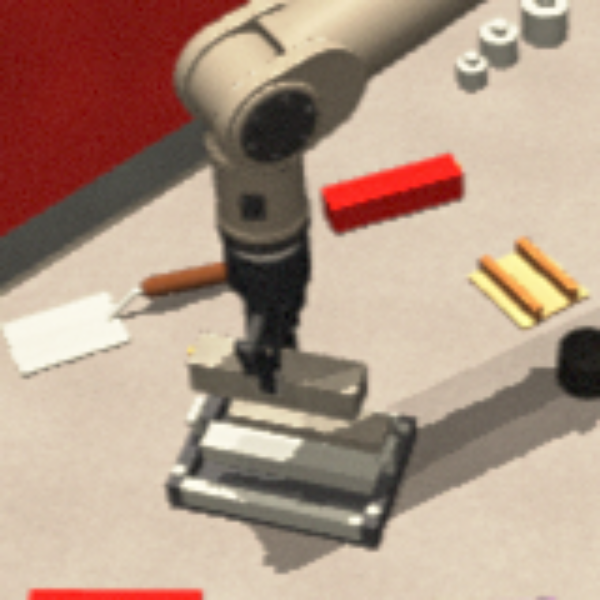

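Prism is level in the grip with its stud at crop (190,350). I'll carry it to the bearers, lower it until it touches, and release.

Run:
```python
from h import *
B=[.535,-.0224]; _,q=tool(-100.4,0,1)
env.reach([*B,.24],q)
env.movel([*B,.135],velocity=.1)
hit=env.movel([*B,.116],velocity=.015,stop_force=2.5)
s=env.get_state();print(hit,s["time"],s["tcp_pos"].round(4),s["force"].round(1))
env.grip(.046)
env.grip(.06)
env.dwell(.4)
env.movel([*B,.26],velocity=.15)
# look
im,W=cloud("side"); np.save("side3.npy",W)
im2,W2=cloud("top"); np.save("top3.npy",W2); cv2.imwrite("top3.png",im2)
o=np.zeros((400,800,3),np.uint8); o[:,:400]=cv2.resize(im[120:220,220:320],(400,400)); o[:,400:]=cv2.resize(im2[128:228,235:335],(400,400)); cv2.imwrite("pics/b3.png",o)
print(env.get_state()["time"],env.get_state()["qpos"].round(2))
```

```text
True 12.6083 [ 0.5349 -0.0224  0.1213] [-0.5 -0.3  4.6]
14.7333 [ 0.63  0.44 -0.89  1.89  0.4   1.01 -0.61]
```

View pics/b3.png

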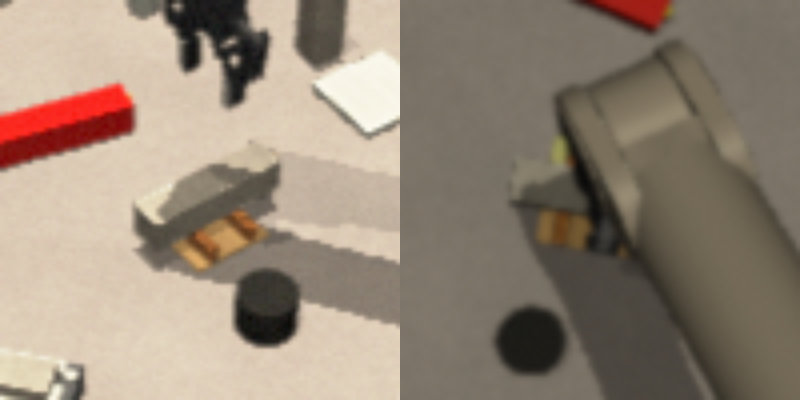

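The prism lies across both bearers in the side crop at (205,190). I'll measure its actual pose and the lean, then take it with a lean of 20°.

Run:
```python
from h import *
W=np.load("side3.npy")
for uv in((271,165),(268,168)):
    try:
        f=fit(W,uv,.058,.075); print(f[0].round(4),f[1],np.round(f[2],1),f[3],len(f[4]),f[4][:,:2].mean(0)); break
    except AssertionError as e: print(e,W[uv[1],uv[0]])
# planned path check: grasp, lift, tilt in steps, over plate, down
q0=env.get_state()["qpos"]
s,gp=-100.4,.052
for a in(10,20,28):
    t0,qa=tool(s,np.radians(a)); t1,qb=tool(s,np.radians(a),1,True)
    for n,P,t,q in(("g",[.535,-.022,.045],t0,qa),("lift",[.535,-.022,.22],t0,qa),("tilt",[.535,-.022,.25],t1,qb),("over",[.5336,-.3058,.25],t1,qb),("down",[.5336,-.3058,.092],t1,qb)):
        j=kin.inverse_kinematics(np.array(P)-gp*t,q); print(a,n,None if j is None else j.round(2))
```

```text
[ 0.5334 -0.0224] 78.30008697509766 [163.1  50.4] 0.06520329475979633 294 [ 0.53302943 -0.0199403 ]
10 g [ 0.64  0.69 -0.79  2.01  0.51  0.64 -0.62]
10 lift [ 0.79  0.44 -0.97  1.89  0.24  0.95 -0.44]
10 tilt [-0.4   0.75 -0.18  1.75  0.93  1.9  -1.15]
10 over [ 0.13  0.7  -0.29  1.9   1.34  1.71 -1.08]
10 down [ 0.07  0.97 -0.2   1.87  1.35  1.63 -1.3 ]
20 g [ 0.79  0.75 -0.88  2.01  0.38  0.59 -0.41]
20 lift [ 0.93  0.49 -1.03  1.9   0.1   0.9  -0.28]
20 tilt [-0.2   0.7  -0.44  1.75  0.95  1.9  -1.17]
20 over [ 0.19  0.62 -0.34  1.9   1.27  1.59 -0.99]
20 down [ 0.12  0.88 -0.25  1.89  1.32  1.5  -1.24]
28 g [ 0.9   0.83 -0.94  2.    0.27  0.58 -0.25]
28 lift [ 1.02  0.55 -1.08  1.91 -0.    0.87 -0.15]
28 tilt [-0.16  0.64 -0.47  1.76  0.9   1.8  -1.14]
28 over [ 0.26  0.56 -0.39  1.89  1.2   1.5  -0.92]
28 down [ 0.18  0.81 -0.29  1.91  1.28  1.39 -1.17]
```

Run:
```python
from h import *
s,gp,a=-100.8,.053,np.radians(25)
t0,qa=tool(s,a); t1,qb=tool(s,a,1,True)
B=np.array([.534,-.0220,.046])
env.reach(B-(gp+.09)*t0,qa)
hit=env.movel(B-gp*t0,velocity=.08,stop_force=8); print("hit",hit)
env.grip(.03,f_grip=100)
st=env.get_state();print(st["time"],st["opening"],st["gripper_force"],st["force"].round(1))
env.movel(B-gp*t0+[0,0,.05],velocity=.06)
env.movel(B-gp*t0+[0,0,.2],velocity=.12)
st=env.get_state();print(st["time"],st["opening"],st["force"].round(1),st["torque"].round(2))
P=np.array([.5337,-.3055,.30])
env.reach(P-gp*t1,qb)
env.dwell(.3)
st=env.get_state();print(st["time"],st["opening"],st["force"].round(1),st["torque"].round(2),st["qpos"].round(2))
im,W=cloud("side"); np.save("side4.npy",W); cv2.imwrite("side4.png",im)
im2,W2=cloud("top"); np.save("top4.npy",W2)
o=np.zeros((600,800,3),np.uint8); o[:,:400]=cv2.resize(im[30:180,270:370],(400,600)); o[:400,400:]=cv2.resize(im2[128:228,305:405],(400,400)); cv2.imwrite("pics/p4.png",o)
```

```text
hit False
16.85 0.03922348239324618 99.99764084815979 [-1.3 -1.6  5.5]
19.2333 0.039095794780943306 [-0.3 -0.2 -4.8] [-0.89  0.18  0.02]
20.65 0.039205781884680026 [-0.2  0.1 -5.5] [ 1.81 -0.35  0.02] [ 0.37  0.55 -0.55  1.85  1.25  1.65 -0.88]
```

View pics/p4.png

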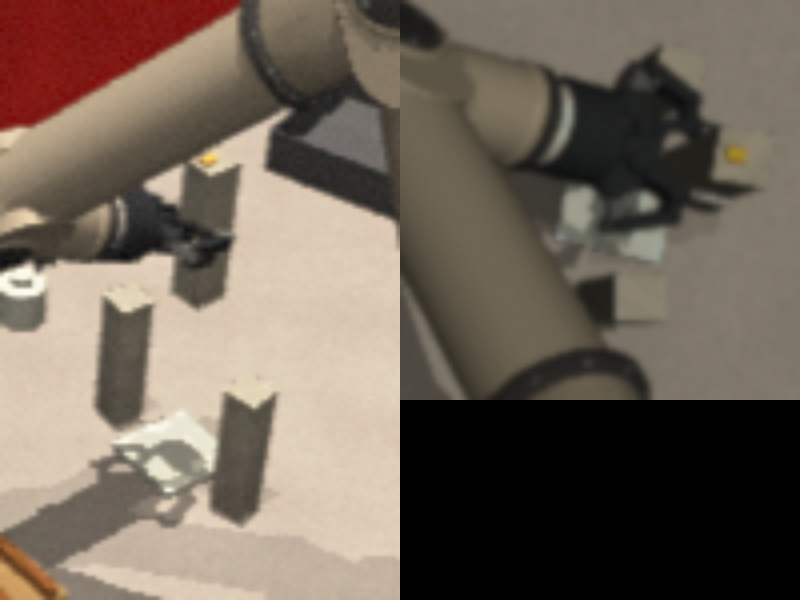

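The prism is upright with the stud up (side crop (210,160), top crop (737,155)). Before lowering I'll check its centre and tilt from the depth data.

Run:
```python
from h import *
W=np.load("top4.npy"); f=fit(W,(394,171),.368,.392); print("top cam",f[0].round(4),f[1],np.round(f[2],1),f[3],f[4][:,:2].mean(0).round(4))
S=np.load("side4.npy"); f=fit(S,(323,74),.366,.392); print("side cam",f[0].round(4),f[1],np.round(f[2],1),f[3],f[4][:,:2].mean(0).round(4))
# side-face normals: points of the prism column
m=(np.linalg.norm(S[...,:2]-[.5337,-.3055],axis=-1)<.045)&(S[...,2]>.225)&(S[...,2]<.372)
v,u=np.where(m); k=(u>312)&(u<332); P=S[v[k],u[k]]
low=P[P[:,2]<.285]; n0=None
c=np.cos(np.radians(-100.8)); s_=np.sin(np.radians(-100.8)); ax=np.array([c,s_]); cy=np.array([-s_,c])
for nm,d in(("s",ax),("c",cy)):
    x=(P[:,:2]-[.5337,-.3055])@d
    for sg in(1,-1):
        kk=abs(x-sg*.02)<.006
        if kk.sum()>30:
            p=np.polyfit(P[kk,2],x[kk],1); print(nm,sg,kk.sum(),"tilt",p[0].round(3),"off",x[kk].mean().round(4))
```

```text
top cam [ 0.5324 -0.3078] 78.26925659179688 [41.3 39.9] 0.3814683265569828 [ 0.5318 -0.3063]
side cam [ 0.5272 -0.3062] 85.5368423461914 [48.7 41.2] 0.37985854881767633 [ 0.5267 -0.3006]
s 1 34 tilt 0.005 off 0.0182
s -1 152 tilt 0.001 off -0.0181
c -1 183 tilt 0.003 off -0.0195
```

Tilt is about 0.005 rad and the centre is within 3 mm. The forearm passes near stander B, so I'll check that clearance before descending.

Run:
```python
from h import *
W=np.load("top4.npy")
B=np.array([.439,-.2865])
def near(W,n):
    d=np.linalg.norm(W[...,:2]-B,axis=-1)
    for r0,r1 in((0,.04),(.04,.08),(.08,.12),(.12,.16)):
        m=(d>=r0)&(d<r1)&(W[...,2]>.18); z=W[...,2][m]
        print(n,r0,r1,m.sum(), (z.min().round(3),np.median(z).round(3),z.max().round(3)) if m.sum() else "")
near(W,"top"); near(np.load("side4.npy"),"side")
t1,qb=tool(-100.8,np.radians(25),1,True)
P=np.array([.5337,-.3055,.20]); env.movel(P-.053*t1,velocity=.1)
im,W2=cloud("side"); near(W2,"side z.20"); im2,W3=cloud("top"); near(W3,"top z.20")
print(env.get_state()["time"],env.get_state()["qpos"].round(2))
o=np.zeros((600,800,3),np.uint8); o[:,:400]=cv2.resize(im[30:180,260:360],(400,600)); o[:400,400:]=cv2.resize(im2[128:228,305:405],(400,400)); cv2.imwrite("pics/p5.png",o)
```

```text
top 0 0.04 0 
top 0.04 0.08 253 (np.float64(0.295), np.float64(0.33), np.float64(0.386))
top 0.08 0.12 580 (np.float64(0.224), np.float64(0.347), np.float64(0.391))
top 0.12 0.16 792 (np.float64(0.304), np.float64(0.388), np.float64(0.704))
side 0 0.04 0 
side 0.04 0.08 228 (np.float64(0.221), np.float64(0.325), np.float64(0.387))
side 0.08 0.12 364 (np.float64(0.222), np.float64(0.342), np.float64(0.393))
side 0.12 0.16 176 (np.float64(0.312), np.float64(0.371), np.float64(0.679))
side z.20 0 0.04 0 
side z.20 0.04 0.08 140 (np.float64(0.18), np.float64(0.233), np.float64(0.289))
side z.20 0.08 0.12 292 (np.float64(0.198), np.float64(0.249), np.float64(0.291))
side z.20 0.12 0.16 220 (np.float64(0.211), np.float64(0.279), np.float64(0.743))
top z.20 0 0.04 0 
top z.20 0.04 0.08 203 (np.float64(0.196), np.float64(0.23), np.float64(0.288))
top z.20 0.08 0.12 517 (np.float64(0.18), np.float64(0.255), np.float64(0.727))
top z.20 0.12 0.16 1598 (np.float64(0.206), np.float64(0.656), np.float64(0.748))
22.0 [ 0.34  0.7  -0.52  1.89  1.31  1.61 -1.05]
```

View pics/p5.png

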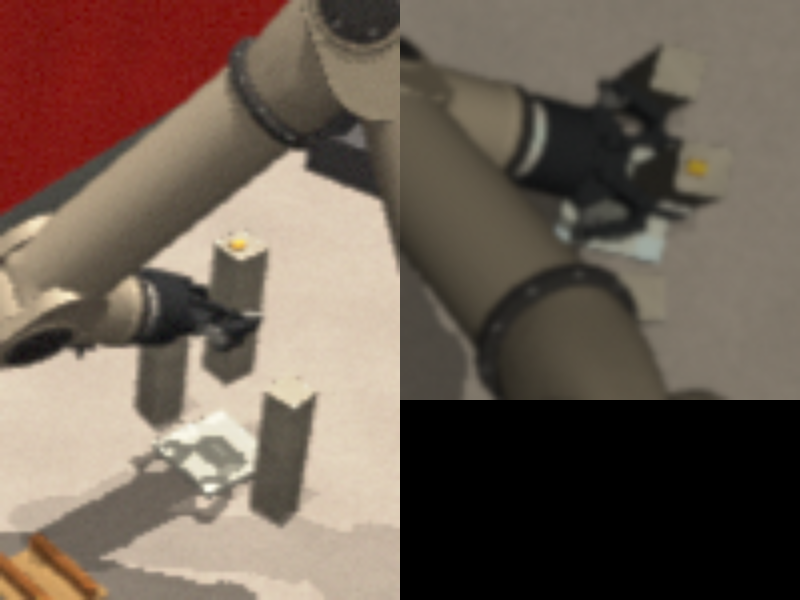

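The forearm is at about 0.7 m by the standers, so it is well clear. I'll lower until contact, release and back out along the tool.

Run:
```python
from h import *
t1,qb=tool(-100.8,np.radians(25),1,True)
P=np.array([.5337,-.3055,0]); at=lambda z:P+[0,0,z]-.053*t1
env.movel(at(.108),velocity=.08)
env.dwell(.2)
hit=env.movel(at(.086),velocity=.012,stop_force=2.5)
st=env.get_state();print(hit,st["time"],(st["tcp_pos"]+.053*t1).round(4),st["force"].round(1),st["torque"].round(2))
env.grip(.044,f_grip=30)
env.grip(.062)
env.dwell(.3)
p=st["tcp_pos"]
env.movel(p-.06*t1,velocity=.06)
env.movel(p-.15*t1,velocity=.12)
env.movel(p-.15*t1+[0,0,.12],velocity=.15)
im,W=cloud("side"); np.save("side6.npy",W); im2,W2=cloud("top"); np.save("top6.npy",W2)
print(env.get_state()["time"])
o=np.zeros((600,800,3),np.uint8); o[:,:400]=cv2.resize(im[60:210,260:360],(400,600)); o[:400,400:]=cv2.resize(im2[128:228,305:405],(400,400)); cv2.imwrite("pics/p6.png",o)
```

```text
True 24.8 [ 0.5337 -0.3054  0.0908] [-0.2  1.   6.3] [ 0.08 -0.16  0.06]
28.75
```

View pics/p6.png

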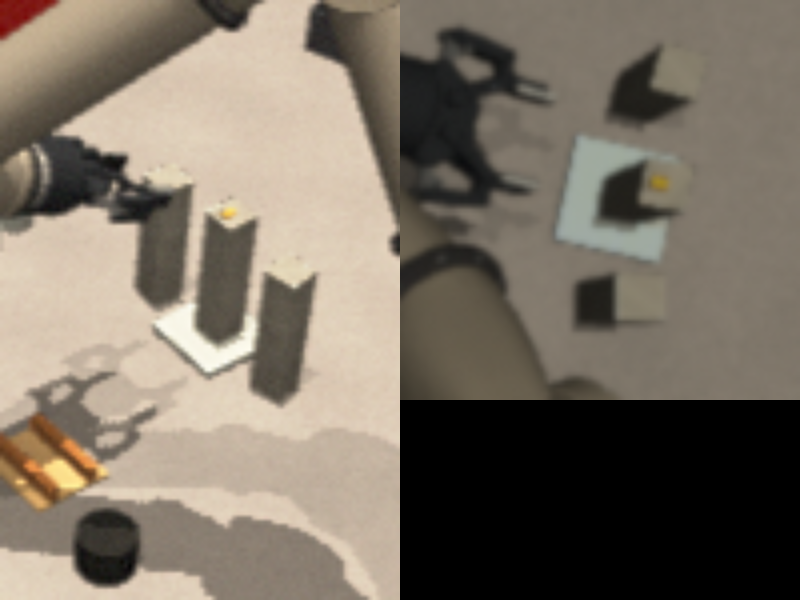

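The prism stands upright on the plate, stud up at side crop (228,213) and top crop (660,183), with the standers undisturbed and the gripper clear. One last numeric check on the prism and standers, and I'll hand in if they're good.

Run:
```python
from h import *
W=np.load("top6.npy")
for n,uv,a,b in(("prism",(305+65,128+50),.16,.184),("A",(305+70,128+18),.15,.17),("B",(305+60,128+75),.15,.17)):
    f=fit(W,uv,a,b); print(n,f[0].round(4),np.round(f[2],1),f[3].round(4))
    if n=="prism": ok=np.linalg.norm(f[0]-[.5337,-.3055])<.013 and abs(f[3]-.172)<.004
print(ok)
if ok: print(job.job_done())
```

```text
prism [ 0.531  -0.3075] [43.3 40.1] 0.1721
A [ 0.6281 -0.3221] [41.8 40.7] 0.1603
B [ 0.439  -0.2864] [37.4 41.3] 0.1596
True
the job is handed in; nothing more can be done
None
```

The studded prism was lifted from the mould, laid and released across the bearers, then stood stud up on the plate, about 3 mm from centre by the last camera check with both standers unmoved; the job was handed in at about 29 s (no verdict shown).

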